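# Steer the laser spot onto the crosshair target

### The arm

A 6-joint arm with a two-finger parallel gripper is mounted at the origin on the work surface. World frame = base frame: x ahead of the robot, y to its left, z up, the work surface at z = 0. Lengths are in mm, angles in rad, forces in N, time in s.
With the tool pointing down it reaches from about 400 to 825 mm from the base axis. Payload 7 kg.
Tool frame: the origin (TCP) lies at the very end of the fingers, on their centre line; the grasp point (between the pads) lies 19 mm behind it; z points along the fingers, y is the line along which they close (so a half turn about z gives the same grasp; the last joint's range is limited). The gripper opens to 88 mm and grips with 3 to 60 N. Pads are 19 mm wide; open, the fingers measure 130 mm over their backs; the gripper's body (78 mm by 193 mm) begins 47 mm behind the grasp point.
Start: joints at [0.288, 0.359, 0.012, 0, -1.224, -0.288], TCP at [674.978, -0.019, 226.561] pointing down, gripper open.
Joint ranges: [-3.07, 3.07], [-1.43, 2.12], [-1.02, 1.25], [-3.03, 1.67], [-3.05, -0], [-3.03, 3.03]. Speed limits (rad/s): [2.39, 2.39, 3.01, 3.14, 3.14, 3.14].

### API

Orientations are given as a unit quaternion [x, y, z, w].
In Python, from plant import bot gives the robot as it stands. Calls block until the motion is done:
- bot.move_ptp(position, orientation): joint-space move of the TCP to a pose.
- bot.line_to(position, velocity=150, ori=None): straight line of the TCP; ori=None keeps the orientation; velocity is the mean speed in mm/s.
- bot.move_joints(angles): joint-space move.
- bot.move_gripper(opening, force=None): finger opening in mm; force is the grip in N (None keeps the last); returns when the fingers have stopped.
- bot.pause(seconds).
- bot.solve_ik(position, orientation): joint angles nearest the present ones, or None.
- bot.read_state(): the state.
- bot.camera(name): name is "scene" or "side" or "wrist"; returns the picture (420x560x3 uint8, red, green, blue); there is no depth.
- bot.get_calibration(name): a dict with "fx", "fy", "cx", "cy" (pixels), "distortion" ([k1, k2, p1, p2, k3] as OpenCV has them; the pictures are not rectified), "view" (4x4, takes a point from world to camera coordinates); the wrist camera has in their place "T_tool_cam" (4x4, takes a point from camera to tool coordinates, whose origin is the TCP and whose axes are the flange's). Camera axes: x right, y up, looking along -z (the intrinsics and any distortion apply to the point x, -y, -z); pixel columns grow to the right and rows downward; lengths in mm; the calibration is good to about 2 mm. A picture is of the moment at which its call begins: read the wrist's pose just before it. get_calibration takes no time and is no camera call.
A pose or a line that the arm cannot do raises bot.Unreachable and nothing moves.
- bot.close_job(): hands the job in; it is judged then, once.
The state is a dict: "t": time; "joint_pos": joint angles; "qvel": joint speeds; "tau": joint torques, N m; "tcp_pos": TCP position; "eef_rot": TCP orientation; "contact_force": force on the tool from outside, world axes, zero at the start; "moment": the same for the moment, N m; "width": finger opening in mm; "finger_force": force on a finger pad.
Only numpy, scipy, OpenCV 4.12 (cv2) and the standard library are available. Lean on these libraries where they do the work, as an engineer would, in place of code of your own. Each camera call takes 0.05 s, during which the arm holds its last target. There are 200 camera calls.

### The job

On the dark optics board, turn the two wing screws on top of the mirror mount until the green laser spot sits on the centre of the target plate marked with a plain crosshair, not on any of the other three plates. Then let go of the screws.

Things in the scene. Friction and masses are not known exactly. Their poses are not given: they have to be found in the camera images.
- swing_screw_grip (a point): Wing screw nearer the robot on the black bridge of the mirror mount, 128 mm above the table. Wing: upright aluminium bar 40 mm long, 14 thick, 36 tall on a disc 32 mm wide, 6 high. Point: on its fixed upright turning axis, 13 mm below the bar's top, 23 above the disc; x along the bar, y across it, z up; turns with it. +-1.4 rad from mid-range, starts within 0.15 of it. Friction 0.06 N m, stays where left.
- reach_screw_grip (a point): Same wing screw, point, axes, range and friction, 120 mm beyond the first, 14 mm higher, on the black swivelling mirror head. Its upright axis is also the head's swivel axis, so it stays in place but turns with the head. The head carries the mirror out to the robot's left, over towards the target plates. At mid-range both bars lie along the line between the screws.
- spot: Green laser spot 11 mm wide, 14.5 mm above the table; origin at its centre. Mere light, starts amid the four plates. Swing screw: swings it in an arc about the reach screw's axis, counter-clockwise from above if turned so, 0.25 rad per rad (some 50 mm per rad). Reach screw: moves it straight away from that axis if turned counter-clockwise, back if clockwise, 40 mm per rad. Neither needs over 1.3 rad.
- target_cross: The right target: white plate 52 mm square, 3 mm thick, with a black crosshair of two 40 mm lines, fixed on the board; origin under the crosshair's centre, 10 mm above the table. Beside it, about 72 mm centre to centre in a two by two group, are plates alike but for the mark: a ring, a square outline, three parallel bars. Which plate is where varies.

How it is judged (in metres and radians):
At the end, for the whole second after the job is handed in: The green spot's centre is at rest within 14 mm of the crosshair's centre, seen from above (horizontal distance between spot and target_cross below 0.014 m and linear speed of spot below 0.005 m/s); the robot touches nothing.
It also fails if it takes over 48 s, if anything falls off the work surface, if the arm or the gripper's body presses on something with over 40 N, if the wrist force passes 120 N, or if a joint passes its speed limit or range.

## Working session

There is one attempt and no reset: what is moved stays moved. The work goes in short steps, each a Python script; the robot and the scene stay as the last script left them, time stands still between calls to the robot, and variables do not carry over. Pictures are saved under pics/ and viewed, at most 10 in all, crops included, and the job is handed in when it is done.

```bash
mkdir -p pics; cat > h.py <<'E'
import numpy as np, cv2
from plant import bot
def snap(n,f):
    s=bot.read_state(); im=bot.camera(n); cv2.imwrite('pics/'+f,im[:,:,::-1]); return im,s
def ray(n,px,s=None):
    c=bot.get_calibration(n)
    K=np.array([[c['fx'],0,c['cx']],[0,c['fy'],c['cy']],[0,0,1.]])
    u=cv2.undistortPoints(np.array([[px]],float),K,np.array(c['distortion'],float))[0,0]
    d=np.array([u[0],-u[1],-1])
    if n=='wrist':
        from scipy.spatial.transform import Rotation as R
        T=np.eye(4);T[:3,:3]=R.from_quat(s['eef_rot']).as_matrix();T[:3,3]=s['tcp_pos'];M=T@np.array(c['T_tool_cam'])
    else: M=np.linalg.inv(np.array(c['view']))
    return M[:3,3],M[:3,:3]@d
def onz(n,px,z,s=None):
    o,d=ray(n,px,s); return (o+d*(z-o[2])/d[2]).round(1)
E
python3 - <<'E'
from h import *
a,s=snap('scene','a.png'); b,_=snap('side','b.png'); c,_=snap('wrist','c.png')
print(s)
E
```

```text
{'t': 0.0, 'joint_pos': array([ 2.88088415e-01,  3.59405109e-01,  1.10476666e-02, -3.60098617e-04,
       -1.22410491e+00, -2.88063123e-01]), 'qvel': array([ 5.37859394e-04, -1.01861381e-03,  1.64949812e-03,  7.21324323e-04,
        8.39398046e-04, -1.85665286e-05]), 'tau': array([-8.00930356e-04, -5.82726967e+01,  2.93058443e+01,  6.99745238e+00,
        6.93249181e-03, -2.06530804e-04]), 'tcp_pos': array([ 6.74500290e+02, -3.43911611e-02,  2.25604245e+02]), 'eef_rot': array([-7.07072107e-01,  7.07140943e-01,  5.46188476e-04, -6.51343782e-04]), 'contact_force': array([-1.00181257, -0.41742602,  0.072103  ]), 'moment': array([-0.01598262,  0.00118549,  0.01311041]), 'finger_force': 0.0, 'width': 87.67274005249119}
```

View pics/a.png

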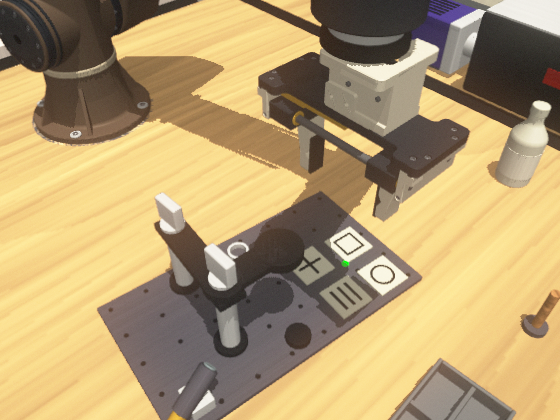

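View pics/c.png

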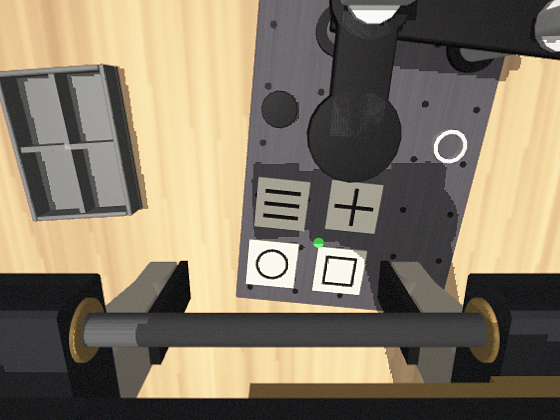

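The scene picture shows the swing wing near (170,213), the reach wing near (220,266), the cross plate at (309,262) and the spot at (346,264). In the wrist picture the cross is at (353,207) and the spot at (318,243).

```bash
python3 - <<'E'
from h import *
a=cv2.imread('pics/a.png')[180:310,140:270]
b=cv2.imread('pics/b.png')
cv2.imwrite('pics/a2.png',cv2.resize(a,None,fx=4.5,fy=4.5,interpolation=cv2.INTER_CUBIC))
s=bot.read_state()
for n,c,p in (('wrist',(353,207),(318,243)),('scene',(309,262),(346,264))):
    print(n,onz(n,c,11.5,s),onz(n,p,14.5,s))
E
```

```text
wrist [603.8  28.2  11.5] [639.   66.7  14.5]
scene [598.4  31.9  11.5] [639.6  67.   14.5]
```

View pics/a2.png

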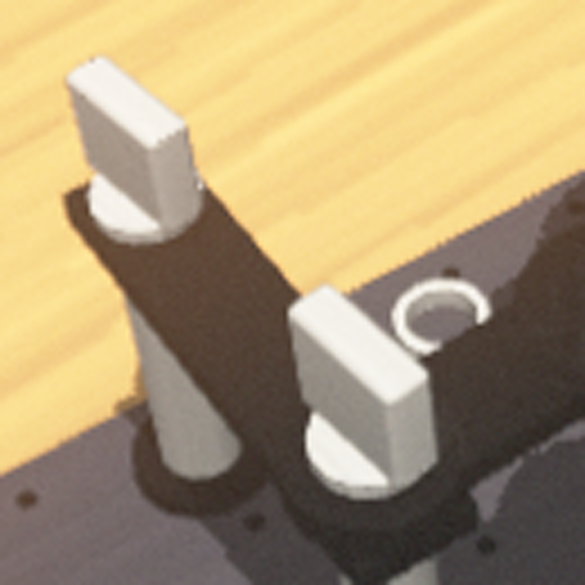

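View pics/b.png

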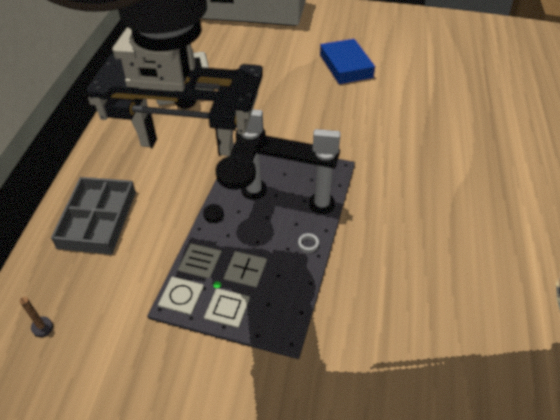

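```bash
python3 - <<'E'
from h import *
q=lambda x,y:(140+(x+.5)/4.5-.5,180+(y+.5)/4.5-.5)
for nm,cs in (('swing',[(67,80),(98,57),(187,127),(150,150)]),('reach',[(290,307),(322,285),(428,372),(390,398)])):
  for z in ((141,) if nm=='swing' else (155,)):
    P=np.array([onz('scene',q(*c),z) for c in cs]); 
    l=(P[2]+P[3]-P[0]-P[1])/2; w=(P[0]+P[3]-P[1]-P[2])/2
    print(nm,z,P.mean(0),np.linalg.norm(l),np.linalg.norm(w),np.degrees(np.arctan2(l[1],l[0])))
for nm,p,z in (('swing',(326,134),141),('reach',(256,116),155)): print(nm,onz('side',p,z))
E
```

```text
swing 141 [ 477.4  -110.75  141.  ] 41.03522876748706 12.47878199184519 2.374318631438446
reach 155 [ 602.65  -123.075  155.   ] 40.51114044309288 11.251777637333564 1.3437286619042477
swing [ 506.4 -149.9  141. ]
reach [ 618.  -158.4  155. ]
```

```bash
python3 - <<'E'
from h import *
q=lambda x,y:(140+(x+.5)/4.5-.5,180+(y+.5)/4.5-.5)
for nm,a,b in (('swing',q(125,103),(326,134)),('reach',q(358,340),(256,116))):
    (o1,d1),(o2,d2)=ray('scene',a),ray('side',b)
    t=np.linalg.lstsq(np.c_[d1,-d2],o2-o1,rcond=None)[0]
    p,r=o1+t[0]*d1,o2+t[1]*d2; print(nm,p.round(1),r.round(1),o2.round(0),o1.round(0))
b=cv2.imread('pics/b.png')[90:160,215:355]
cv2.imwrite('pics/b2.png',cv2.resize(b,None,fx=5.5,fy=5.5,interpolation=cv2.INTER_CUBIC))
E
```

```text
swing [ 502.8 -122.8  166.6] [ 504.5 -121.7  165.4] [463. 492. 697.] [ 921. -322.  589.]
reach [ 616.5 -131.4  173.4] [ 612.2 -134.   175.3] [463. 492. 697.] [ 921. -322.  589.]
```

View pics/b2.png

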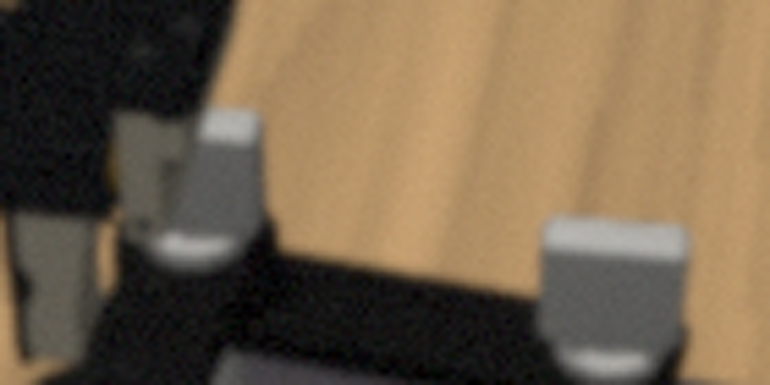

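The side view shows the swing wing top centre at about (326.5,133.4) and the reach wing partly hidden by a finger. Triangulation puts the bar tops at about z = 170 and 184, so 128 mm is the disc's base.

```bash
python3 - <<'E'
from h import *
q=lambda x,y:(140+(x+.5)/4.5-.5,180+(y+.5)/4.5-.5)
C={}
for nm,z,cs,sp in (('swing',170,[(67,80),(98,57),(187,127),(150,150)],(326.5,133.4)),('reach',184,[(290,307),(322,285),(428,372),(390,398)],(249.4,112.7))):
    P=np.array([onz('scene',q(*c),z) for c in cs]); 
    l=(P[2]+P[3]-P[0]-P[1])/2; w=(P[0]+P[3]-P[1]-P[2])/2
    C[nm]=P.mean(0)
    print(nm,z,P.mean(0),onz('side',sp,z),np.linalg.norm(l),np.linalg.norm(w),np.arctan2(l[1],l[0]), np.arctan2(-w[0],w[1]))
d=C['reach']-C['swing'];print(np.linalg.norm(d[:2]),np.arctan2(d[1],d[0]))
o=C['reach'][:2]
for nm,p in (('spot',(639.3,66.8)),('crossW',(603.8,28.2)),('crossS',(598.4,31.9))):
    v=np.array(p)-o; print(nm,np.hypot(*v),np.arctan2(v[1],v[0]))
E
```

```text
swing 170 [ 506.125 -124.45   170.   ] [ 503.5 -117.9  170. ] 38.3833622810717 11.77762709547218 0.0416968090334596 -3.0267160481728923
reach 184 [ 623.9  -136.35  184.  ] [ 621.  -129.6  184. ] 37.81071276767996 10.501904589168563 0.023805026185069748 -3.1225473376077724
118.37466209033077 -0.10069836674917042
spot 203.73287044559112 1.4951349814950559
crossW 165.77307531683184 1.692345492565638
crossS 170.1714209260768 1.7212117708238346
```

```bash
cat >> h.py <<'E'
from scipy.spatial.transform import Rotation as R
def down(yaw): # tool x along world angle yaw, z down
    return (R.from_euler('z',yaw)*R.from_quat([1,0,0,0])).as_quat()
def proj_wrist(P,pos,q):
    c=bot.get_calibration('wrist');T=np.eye(4);T[:3,:3]=R.from_quat(q).as_matrix();T[:3,3]=pos
    p=np.linalg.inv(T@np.array(c['T_tool_cam']))@np.r_[P,1]
    return round(c['cx']+c['fx']*p[0]/-p[2]),round(c['cy']+c['fy']*p[1]/p[2]),round(p[2])
E
python3 - <<'E'
from h import *
print(np.array(bot.get_calibration('wrist')['T_tool_cam']).round(2), bot.get_calibration('wrist')['fx'])
S=[505,-121,170];Q=[622.5,-133,184]
for yaw in (0,np.pi):
  for dx in (0,-40,-80,40,80):
    pos=[505+dx,-121,270]
    j=bot.solve_ik(pos,down(yaw)); print(yaw,dx,None if j is None else np.round(j,2),proj_wrist(S,pos,down(yaw)),proj_wrist(Q,pos,down(yaw)))
for yaw in (0,np.pi):
  for c,z,tw in ((S,142,(.04,.9)),(Q,155,(.25,-.7))):
    for a in tw: 
      j=bot.solve_ik([c[0],c[1],z],down(yaw+a)); print(yaw,a,None if j is None else np.round(j,2))
E
```

```text
[[   0.      0.95    0.3    83.01]
 [   1.     -0.     -0.     -0.93]
 [  -0.      0.3    -0.95 -158.19]
 [   0.      0.      0.      1.  ]] 378.66949869160493
0 0 [ 0.14  0.07 -0.26  0.   -1.24  1.43] (285, 215, -271) (305, 32, -222)
0 -40 [ 0.16  0.   -0.33  0.   -1.24  1.41] (285, 159, -259) (307, -47, -210)
0 -80 [ 0.17 -0.07 -0.4   0.   -1.24  1.4 ] (285, 98, -247) (308, -136, -198)
0 40 [ 0.13  0.14 -0.18  0.   -1.25  1.44] (285, 266, -283) (304, 103, -234)
0 80 [ 0.12  0.21 -0.1   0.   -1.27  1.45] (285, 313, -295) (303, 167, -247)
3.141592653589793 0 [ 0.14  0.07 -0.26  0.   -1.24 -1.71] (285, 215, -271) (269, 365, -293)
3.141592653589793 -40 [ 0.16  0.   -0.33  0.   -1.24 -1.73] (285, 266, -283) (270, 406, -305)
3.141592653589793 -80 [ 0.17 -0.07 -0.4   0.   -1.24 -1.74] (285, 313, -295) (270, 444, -318)
3.141592653589793 40 [ 0.13  0.14 -0.18  0.   -1.25 -1.7 ] (285, 159, -259) (269, 320, -281)
3.141592653589793 80 [ 0.12  0.21 -0.1   0.   -1.27 -1.69] (285, 98, -247) (268, 271, -269)
0 0.04 [ 0.14  0.18 -0.45  0.   -0.95  1.47]
0 0.9 [ 0.14  0.18 -0.45  0.   -0.95  2.33]
0 0.25 [ 0.1   0.35 -0.17  0.   -1.05  1.73]
0 -0.7 [ 0.1   0.35 -0.17  0.   -1.05  0.78]
3.141592653589793 0.04 [ 0.14  0.18 -0.45  0.   -0.95 -1.67]
3.141592653589793 0.9 [ 0.14  0.18 -0.45  0.   -0.95 -0.81]
3.141592653589793 0.25 [ 0.1   0.35 -0.17  0.   -1.05 -1.42]
3.141592653589793 -0.7 [ 0.1   0.35 -0.17  0.   -1.05 -2.37]
```

```bash
python3 - <<'E'
from h import *
bot.move_ptp([530,-121,270],down(0.0)); bot.pause(.2)
im,s=snap('wrist','d.png'); print(s['t'],s['tcp_pos'],s['eef_rot'].round(4))
for P in ([505,-121,170],[622.5,-133,184]): print(proj_wrist(P,s['tcp_pos'],s['eef_rot']))
E
```

```text
1.875 [ 530.1721262  -120.82152376  269.75669679] [ 1.e+00 -1.e-04 -2.e-04  0.e+00]
(283, 248, -279)
(302, 77, -230)
```

View pics/d.png

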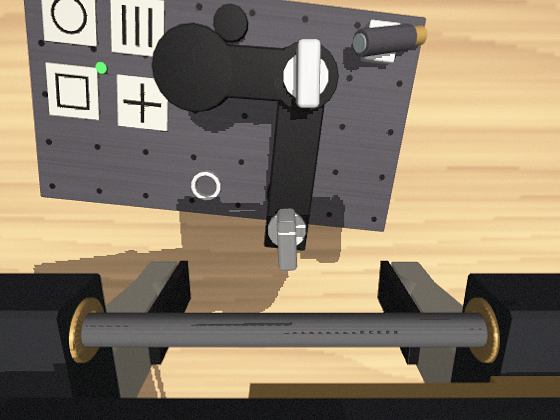

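In the wrist view the swing wing is at about (288,248), the reach wing at (308.5,77), the cross at (142,102) and the spot at (101,68). I'll enlarge the wings.

```bash
python3 - <<'E'
from h import *
d=cv2.imread('pics/d.png')
f=lambda c:cv2.resize(c,None,fx=6,fy=6,interpolation=cv2.INTER_CUBIC)
cv2.imwrite('pics/d2.png',np.hstack([f(d[195:285,255:320]),f(d[30:120,275:340])]))
s=bot.read_state()
print(onz('wrist',(142,102),11.5,s),onz('wrist',(101,68),14.5,s))
E
```

```text
[604.4  28.2  11.5] [638.   65.5  14.5]
```

View pics/d2.png

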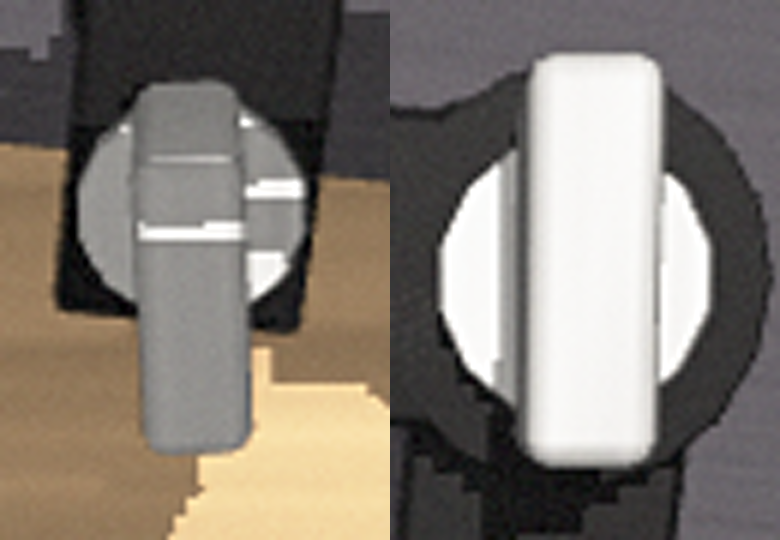

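```bash
python3 - <<'E'
from h import *
s=bot.read_state()
print(onz('wrist',(287,245.8),170,s),onz('wrist',(308.6,73.3),184,s))
p=np.array([505.5,-124.2])   # consensus with scene
w=onz('wrist',(287,245.8),170,s)[:2]; p=(p+w)/2; print(p)
if np.abs(w-p).max()>4: raise SystemExit
bot.move_ptp([p[0],p[1],235],down(.03)); bot.line_to([p[0],p[1],142],150)
s=bot.read_state();print(s['t'],s['contact_force'].round(1))
bot.move_gripper(10,20); s=bot.read_state();print(s['t'],s['width'],s['finger_force'],s['contact_force'].round(1),s['moment'].round(2),s['tcp_pos'])
E
```

```text
[ 506.3 -124.1  170. ] [ 624.7 -136.7  184. ]
[ 505.9  -124.15]
2.9833 [1.2 0.4 0.6]
4.1333 13.971181821573182 19.996801614761353 [-1.4  6.4  0.6] [1.96 0.38 0.02] [ 505.95854841 -123.22161878  141.99546127]
```

```bash
cat >> h.py <<'E'
def spot(n):
    s=bot.read_state(); im=bot.camera(n).astype(int); r,g,b=im[...,0],im[...,1],im[...,2]
    m=(g>r+60)&(g>b+60)
    if m.sum()<5: return None
    y,x=np.nonzero(m); return onz(n,(x.mean(),y.mean()),14.5,s),int(m.sum()),(x.mean().round(1),y.mean().round(1))
E
python3 - <<'E'
from h import *
print(spot('scene'),spot('side'))
j=bot.solve_ik([505.9,-124.15,142],down(.03+.766)); print(j)
bot.move_joints(j); bot.pause(.2)
s=bot.read_state();print(s['t'],s['width'],s['contact_force'].round(1),s['moment'].round(2))
print(spot('scene'),spot('side'))
E
```

```text
(array([637.9,  66.7,  14.5]), 40, (np.float64(345.0), np.float64(263.4))) (array([638. ,  67.7,  14.5]), 44, (np.float64(216.4), np.float64(284.2)))
[ 0.13642504  0.18030996 -0.44297513  0.         -0.94751124  2.23037129]
5.1917 13.835264176192549 [-3.7 11.2  4.6] [3.96 1.22 0.07]
(array([598.9,  65.9,  14.5]), 44, (np.float64(325.3), np.float64(249.0))) (array([599.2,  67.4,  14.5]), 45, (np.float64(241.7), np.float64(287.9)))
```

```bash
python3 - <<'E'
from h import *
bot.move_gripper(80); bot.line_to([505.9,-124.15,240],200)
print(spot('scene'),spot('side'))
a=.19; bot.move_ptp([624.4,-136.6,240],down(a)); bot.line_to([624.4,-136.6,156],150)
bot.move_gripper(10,20); s=bot.read_state();print(s['t'],s['width'],s['contact_force'].round(1),s['moment'].round(2))
print(spot('scene'),spot('side'))
bot.move_joints(bot.solve_ik([624.4,-136.6,156],down(a-.925))); bot.pause(.2)
s=bot.read_state();print(s['t'],s['width'],s['contact_force'].round(1),s['moment'].round(2))
print(spot('scene'),spot('side'))
E
```

```text
(array([599.1,  66. ,  14.5]), 43, (np.float64(325.4), np.float64(249.0))) (array([599.2,  67.4,  14.5]), 45, (np.float64(241.7), np.float64(287.9)))
9.575 13.851861166894993 [-2.3  3.4  1.3] [1.33 0.52 0.03]
(array([598.9,  65.9,  14.5]), 44, (np.float64(325.3), np.float64(249.0))) (array([599.3,  67.3,  14.5]), 46, (np.float64(241.7), np.float64(287.8)))
10.7583 13.857302721779774 [-2.1  5.7  2.3] [ 1.79  0.83 -0.04]
(array([603.2,  29.3,  14.5]), 40, (np.float64(310.2), np.float64(263.5))) (array([603.5,  30.5,  14.5]), 34, (np.float64(244.1), np.float64(267.4)))
```

```bash
python3 - <<'E'
from h import *
bot.move_gripper(80); bot.line_to([624.4,-136.6,260],200)
bot.move_ptp([530,-121,290],down(0.0)); bot.pause(.2)
im,s=snap('wrist','e.png'); print(spot('scene'),spot('side'),spot('wrist'),s['t'])
a=cv2.imread('pics/e.png')[0:220,0:280]; b=bot.camera('scene')[220:320,280:400,::-1]
cv2.imwrite('pics/e2.png',np.hstack([cv2.resize(a,(509,400)),cv2.resize(b,(290,400)) if 0 else cv2.resize(b[:,:72],(288,400))]))
E
```

```text
(array([603.2,  29.3,  14.5]), 40, (np.float64(310.2), np.float64(263.5))) (array([603.5,  30.5,  14.5]), 34, (np.float64(244.1), np.float64(267.4))) (array([604.8,  28.3,  14.5]), 88, (np.float64(147.1), np.float64(101.3))) 13.6083
```

View pics/e2.png

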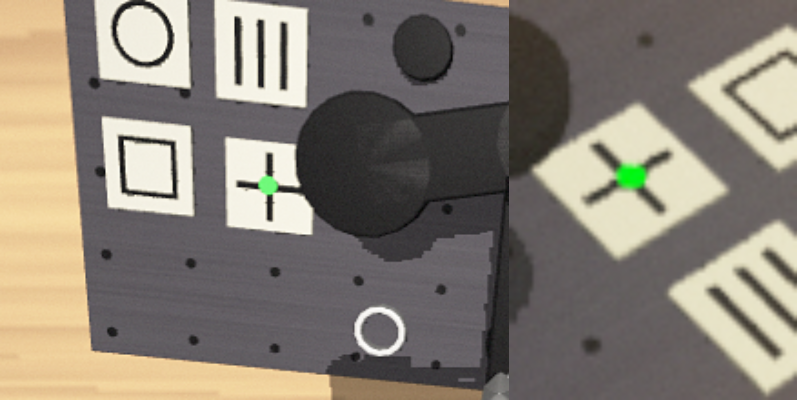

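The green spot sits on the crosshair centre in both views (crop pixels (268,185) and (631,177)), and the gripper is clear of both screws.

```bash
python3 -c "
from plant import bot
print(bot.close_job())"
```

```text
the job is handed in; nothing more can be done
None
```

The spot sits on the crosshair plate's centre, to within about 2 mm by the camera measurements; both screws are released and the job was handed in at about 14 s of the 48 s allowed.

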